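Open the hot specimen drying bath with the lid lifter

ROBOT

A 7-joint arm with a two-finger parallel gripper is mounted at the origin on the work surface. World frame = base frame: x ahead of the robot, y to its left, z up, the work surface at z = 0. Lengths are in m, angles in rad, forces in N, time in s.
With the tool pointing down it reaches from about 0.35 to 0.9 m from the base axis. Payload 7.2 kg.
Tool frame: the origin (TCP) lies midway between the tips of the shut fingers; the grasp point (between the pads) lies 19 mm behind it; z points along the fingers, y is the line along which they close (so a half turn about z gives the same grasp; the last joint's range is limited). The gripper opens to 85 mm and grips with 20 to 120 N. Pads are 22 mm wide; open, the fingers measure 114 mm over their backs; the gripper's body (76 mm by 85 mm) begins 54 mm behind the grasp point. The pads swing forward as they close: fully open they stand 13 mm farther back than shut.
Start: joints at [-1.247, 0.411, -0.013, 1.596, 0.006, 1.134, -0.082], TCP at [0.239, 0.578, 0.231] pointing down, gripper open.
Joint ranges: [-2.95, 2.95], [-0.29, 1.99], [-1.47, 1.44], [0.14, 2.54], [-1.03, 4.17], [0.13, 1.85], [-2.86, 2.86]. Speed limits (rad/s): [2.39, 2.39, 3.01, 3.01, 3.14, 3.14, 3.14].

INTERFACE

Orientations are given as a rotation vector (axis times angle).
In Python, from workcell import read_state, read_camera, sign_off gives the robot as it stands.
- The arm moves only by the tool send_rows, never from a script. Its argument "series" is a list that holds one entry, the list of rows, each a list of 7 numbers: the turn, a rotation vector about the tool's x, y, z in rad, then the shift along the tool's x, y, z in cm, then the finger opening in cm, from 0 to 8.54. A call has 1 to 12 rows; each row is the pose to reach, as a shift and turn from the pose commanded when the call began, along the tool's axes at that moment; what a row does not reach only later rows make up. A row lasts 1/12 s, in which the tool goes at most 41.7 mm and 7.16 degrees, less where a joint would pass 70% of its speed; a pose out of reach is approached as far as the arm can. A call with a gripper value outside its range is refused whole. The fingers move at their own pace and stop on an object; "force" is the grip in N (left out, the last holds). Time passes only in rows, so rows that repeat a pose let the fingers close. It gives the time, the measured TCP pose, the force, the opening and the grip force at its end, in the units of the state.
- read_state(): the state, without advancing time (a new reading comes with each control period).
- read_camera(name): name is "side" or "top"; returns a dict with "img" (420x560x3 uint8, red, green, blue), "depth" (420x560 float32, m along the optical axis (not along the pixel's ray), 0 where there is no reading), "camera_matrix" (3x3 intrinsics, pixels), "R" (3x3) and "t" (3): a world point X has camera coordinates R X + t. Camera axes: x right, y down, z forward; pixel columns grow to the right and rows downward; lengths in m; the calibration is good to about 2 mm. A picture is of the moment at which its call begins.
- sign_off(): hands the job in; it is judged then, once.
The state is a dict: "t": time; "q": joint angles; "joint_vel": joint speeds; "joint_torque": joint torques, N m; "ee_pos": TCP position; "eef_rot": TCP orientation; "contact_force": force on the tool from outside, world axes, zero at the start; "torque": the same for the moment, N m; "width": finger opening in m; "grip_force": force on a finger pad.
Only numpy, scipy, OpenCV 4.12 (cv2) and the standard library are available. Lean on these libraries where they do the work, as an engineer would, in place of code of your own. Each camera call takes 0.05 s, during which the arm holds its last target. There are 200 camera calls.

TASK

The specimens in the drying bath are dry: first switch its heater off by pressing the front end of its rocker (the end nearer the robot) fully down. The lid is hot, so take the lid lifter from its stand, hook the lid's loop handle with it, lift the lid off keeping it level, and set it down gently, flat in the middle of the heatproof tile, letting nothing but the lifter touch the lid. Then hang the lifter back in its stand and leave the jar, the slide box and the dish where they are.

Things in the scene. Friction and masses are not known exactly. Their poses are not given: they have to be found in the camera images.
- bath: White drying bath, a fixed box 210 (x) x 290 (y) x 100 mm high. Origin at the centre of its underside on the bench, z up; its front, -x, is the side nearer the robot. In its top a round open well 140 mm wide, at y = +40 mm, with a steel collar (160 mm outside), top 110 mm above the bench. At the other end of the top, at y = -100 mm, the black rocker; behind that a flat glass read-out.
- well (a point): Centre of the collar's mouth, in the plane of its top, 110 mm above the bench. Axes as the bath's.
- rocker (a joint): Heater rocker switch, black, 47 mm long (along the bath's x), 28 mm wide, standing 12 to 21 mm above the bath's top. Radians: +0.2 is on (front end up), -0.2 is off (front end, towards the bath's -x, fully down). Light friction (about 2 N at its end), hard stop at both ends, stays where it is left.
- rocker_front (a point): Point on the top face of the rocker's front half, 17 mm in front of its pivot: press here, straight down (it sinks about 7 mm).
- lid: Round steel lid, 0.28 to 0.52 kg, hot. Origin at the centre of its underside, z up. Below: a plug 124 mm wide, 10 mm high, that hangs in the well; above it the plate, 156 mm wide, 6 mm thick, resting on the collar (origin then 100 mm above the bench). Set down, it stands on its plug. On top is the loop handle, over the centre.
- lid_loop (a point): Middle of the loop handle's top bar (centre line), 58 mm above the lid's origin; axes as the lid's. The loop is 8 mm round bar standing in the lid's y-z plane; its top bar is straight along y for 56 mm (80 mm over all). Free below the bar: 38 mm down to the plate, 64 mm between the legs. The lid hangs in balance from this point; the hook can enter from either side (along +x or -x).
- lifter: Lid lifter, 0.2 kg: wooden cross handle, steel shank below it, two upturned prongs at the end. Origin at the handle's centre, the place to grip (from above, closing along x). Handle 22 mm (x) x 130 mm (y) x 26 mm high (z). z is up as it hangs, and it starts hanging with its x along the stand's x (prongs open away from the robot). The lifter is 126.5 mm high: 13 mm above the origin, 113.5 mm below.
- lifter_hook (a point): Where a hooked loop bar's centre line lies: 102.5 mm straight below the handle's centre; axes as the lifter's. The two prongs (7 mm round bar, at y = -14 and +14 mm) open towards +x: each comes down at x = -18 mm, runs forward under this point (underside 11 mm below it) and rises to a tip ending at x = +17.5 mm, its top 5 mm above this point.
- stand: Fixed dark steel stand for the lifter; its x points away from the robot. Origin at the centre of its base's underside on the bench; base 100 (x) x 150 (y) x 8 mm. Two uprights at y = -48 and +48 mm carry the handle near its ends on flat tops 130 mm above the bench, between cheeks that flare upwards: 31 mm apart at the bottom, 47 mm at the top, 150 mm above the bench.
- cradle (a point): Where the handle's centre lies when the lifter hangs in the stand: 143 mm above the bench, handle along the stand's y, either way round. The lifter goes straight up out of the cradle and straight down into it. Axes as the stand's.
- tile: Fixed square heatproof tile, 190 x 190 x 12 mm, pale grey, flat. Origin at the centre of its underside on the bench.
- tile_top (a point): Centre of the tile's top face, 12 mm above the bench.
- jar: Bystander: glass specimen jar, 60 mm wide, 85 mm high, standing. Origin at the centre of its underside.
- slide_box: Bystander: flat plywood slide box 75 x 150 x 30 mm. Origin at the centre of its underside.
- dish: Bystander: white covered dish, 90 mm wide, 16 mm high. Origin at the centre of its underside.
There are look-alikes about, which are no part of the job. Leave any green look-alike of the lifter alone.

How it is judged:
By the outcome, as a careful person would: the job done as asked, in the order asked, and still so for the second after the job is handed in, with the robot touching nothing.
It also fails if it takes over 67 s, if anything falls off the work surface, if the arm or the gripper's body presses on something with over 40 N, if the wrist force passes 120 N, or if a joint passes its speed limit or range.

## Working session

There is one attempt and no reset: what is moved stays moved. The work goes in short steps, Python scripts to look and compute and a tool call to move; the robot and the scene stay as the last step left them, time stands still between calls to the robot, and variables do not carry over. Pictures are saved under pics/ and viewed, at most 10 in all, crops included, and the job is handed in when it is done.

Besides the shell and the picture viewer there is one more tool, called after "Request:" in YAML: its name, and indented under it one key for each argument. send_rows: Moves the arm, as the interface text tells. Its arguments: {"type":"object","properties":{"series":{"type":"array"},"force":{"type":"number"}},"required":["series"]}

```bash
mkdir -p pics; ls
cat > h.py <<'E'
import numpy as np, cv2
from workcell import read_state, read_camera
from scipy.spatial.transform import Rotation as R
def cam(n):
    c=read_camera(n); d=c["depth"]; K=c["camera_matrix"]
    v,u=np.indices(d.shape)
    P=np.stack([(u-K[0,2])/K[0,0]*d,(v-K[1,2])/K[1,1]*d,d],-1)
    c["W"]=(P-c["t"])@c["R"]; c["W"][d==0]=np.nan
    return c
def save(n,img,s=1.4): cv2.imwrite("pics/"+n,cv2.resize(img[...,::-1],None,fx=s,fy=s))
def move(p,yaw=None,rv=None):
    "tool-frame shift cm and turn to world pos p"
    s=read_state(); r=R.from_rotvec(s["eef_rot"])
    return np.round(r.inv().apply(np.array(p)-s["ee_pos"])*100,2)
E
python3 - <<'E'
from h import *
for n in("top","side"):
    c=cam(n); save(n+"0.png",c["img"],1.42); np.savez("/tmp/"+n,**c)
s=read_state(); print(s); print(R.from_rotvec(s["eef_rot"]).as_matrix().round(3))
E
```

```text
pics
{'t': 0.1, 'q': array([-1.2471863 ,  0.4118346 , -0.01272605,  1.5969643 ,  0.0055962 ,
        1.13429392, -0.08220074]), 'joint_vel': array([ 0.00215172, -0.0016638 , -0.00023153, -0.00269441, -0.00112257,
        0.00224801, -0.00025092]), 'joint_torque': array([ 2.31434911e-03, -6.01827121e+01,  6.83581475e-01, -3.00087869e+01,
        1.39073865e-02,  6.39990001e-03, -2.30721963e-05]), 'ee_pos': array([0.23851906, 0.57721238, 0.23052632]), 'eef_rot': array([-6.11433514e-01, -3.08132150e+00,  2.28062414e-03]), 'contact_force': array([ 0.53247602,  0.4506784 , -0.52290607]), 'torque': array([-0.01496907, -0.05007434, -0.00885326]), 'grip_force': 0.0, 'width': 0.08533346202751549}
[[-0.924  0.382 -0.   ]
 [ 0.382  0.924 -0.001]
 [-0.    -0.001 -1.   ]]
```

View pics/top0.png

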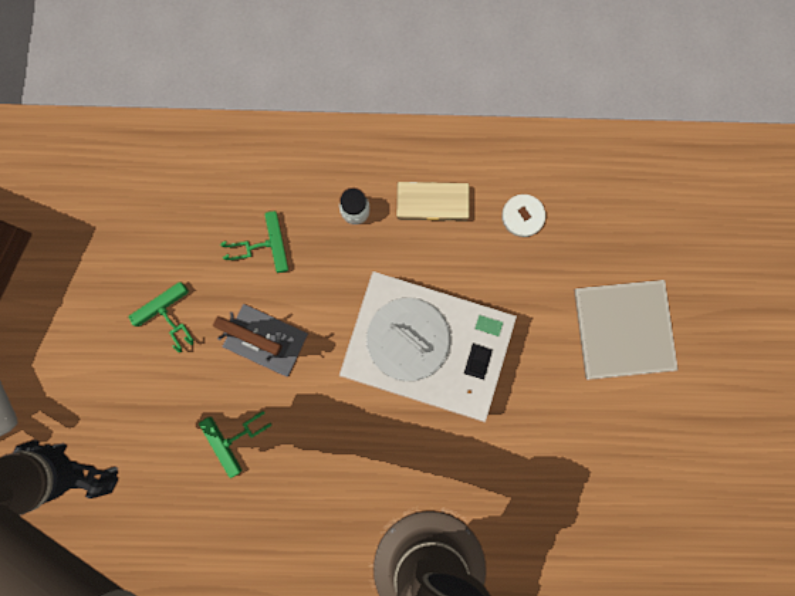

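View pics/side0.png

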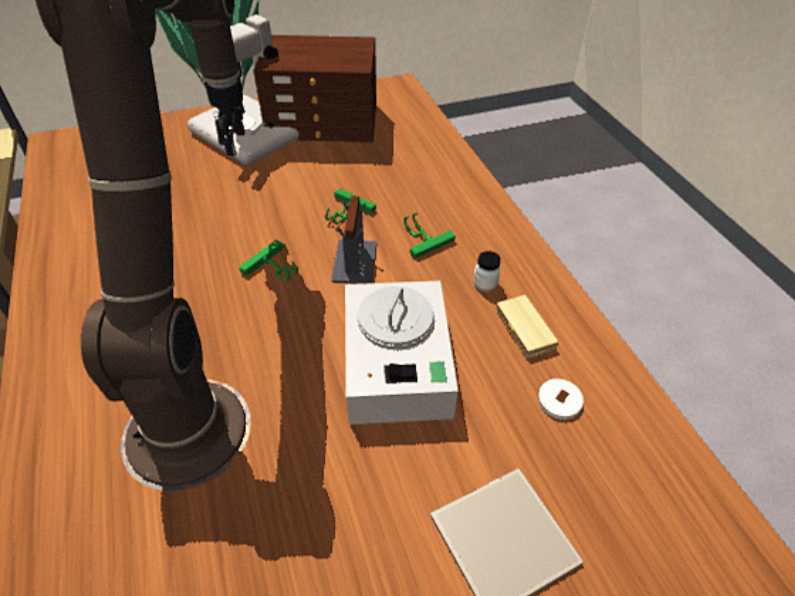

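The top view (796x596) shows these lifter candidates: brown handle in the dark stand at (250,337), and green look-alikes at (277,242), (160,303) and (220,445). I choose the brown one. Other things: lid loop (410,337), rocker (478,362) with the amber dot in front of it, tile (627,330), jar (354,205), slide box (433,201), dish (524,215).

Run:
```python
from h import *
c=dict(np.load("/tmp/top.npz")); W=c["W"]; img=c["img"].astype(int)
v,u=np.indices(W.shape[:2]); u=u*1.42; v=v*1.42
def box(a,b,e,d): return (u>a)&(u<e)&(v>b)&(v<d)
def rect(m,name):
    p=W[m]; (cx,cy),(w,h),a=cv2.minAreaRect((p[:,:2]*1000).astype(np.float32))
    print(name,m.sum(),"c",round(cx,1),round(cy,1),"size",round(w,1),round(h,1),"ang",round(a,2),"z",np.nanmedian(p[:,2]).round(4), "mean",p.mean(0).round(4))
z=W[...,2]
lb=box(200,300,325,390)
rect(lb&(z>.148)&(img[...,0]>img[...,2]+25),"handle")
rect(lb&(z>.003)&(z<.02),"base")
bb=box(330,260,530,430)
rect(bb&(z>.09)&(z<.105),"bathtop")
rect(bb&(z>.107)&(z<.125),"lidplate")
rect(bb&(z>.14)&(z<.18),"loop")
rk=box(460,338,500,385)&(img.sum(-1)<150); rect(rk,"rocker")
p=W[rk]; print("rocker z by quantile x",p[p[:,0]<np.quantile(p[:,0],.25),2].mean(),p[p[:,0]>np.quantile(p[:,0],.75),2].mean())
rect(box(560,270,690,390)&(z>.006)&(z<.02),"tile")
for n,b in dict(jar=(330,180,380,230),box=(390,175,475,225),dish=(495,190,550,240)).items(): rect(box(*b)&(z>.008),n)
for n,b in dict(g1=(215,205,295,280),g3=(195,405,280,480),g2=(125,280,198,355)).items(): rect(box(*b)&(z>.008),n)
save("crop0.png",np.hstack([c["img"][200:285,140:240],c["img"][180:300,235:375][:85]]),3.2)
```

```text
handle 403 c 446.4 353.5 size 127.8 54.5 ang 57.0 z 0.1566 mean [0.4531 0.3499 0.1565]
base 1955 c 439.9 353.1 size 182.8 259.5 ang 1.31 z 0.007 mean [0.4438 0.3405 0.0072]
bathtop 4941 c 444.3 13.8 size 290.2 210.5 ang 73.79 z 0.1014 mean [ 4.380e-01 -4.000e-04  1.013e-01]
lidplate 2867 c 449.3 12.3 size 268.0 190.8 ang 65.04 z 0.1176 mean [0.4516 0.0421 0.1173]
loop 92 c 455.0 54.5 size 77.2 7.8 ang 51.88 z 0.1624 mean [0.4551 0.055  0.1619]
rocker 312 c 414.9 -81.1 size 40.0 59.1 ang 73.33 z 0.1121 mean [ 0.4148 -0.0795  0.111 ]
rocker z by quantile x 0.10969151105543946 0.10920517104212821
tile 4247 c 488.4 -404.7 size 247.1 274.8 ang 1.18 z 0.0141 mean [ 0.4891 -0.4031  0.0139]
jar 432 c 740.5 159.1 size 62.0 86.9 ang 51.84 z 0.0838 mean [0.722  0.1649 0.0717]
box 1340 c 749.5 2.9 size 78.8 149.2 ang 1.15 z 0.0309 mean [0.7482 0.0033 0.0304]
dish 696 c 726.3 -190.7 size 91.2 88.3 ang 87.29 z 0.0179 mean [ 0.726  -0.1891  0.0177]
g1 547 c 650.8 378.7 size 141.1 127.1 ang 13.25 z 0.0234 mean [0.6514 0.3473 0.0225]
g3 641 c 238.8 394.4 size 126.7 149.9 ang 5.14 z 0.0234 mean [0.2426 0.4103 0.0226]
g2 629 c 481.1 537.5 size 126.1 129.7 ang 35.71 z 0.0228 mean [0.505  0.5535 0.0219]
```

View pics/crop0.png

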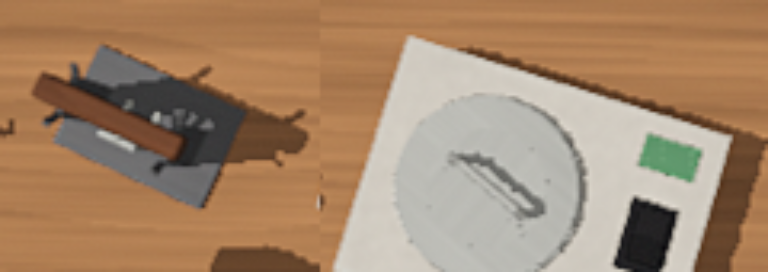

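The crop confirms the brown-handled lifter hanging in the stand (crop ~(110,115)). The lid loop is at about (500,185) and the rocker at about (648,235). Next: a refined handle and tile fit, and the rocker approach.

```bash
cat >> h.py <<'E'
def to(p,psi=None,s=None):
    "p: TCP target, psi: world azimuth (deg) of tool y, tool straight down -> turn, shift(cm)"
    s=s or read_state(); r=R.from_rotvec(s["eef_rot"])
    if psi is None: return (r.inv().apply(np.array(p)-s["ee_pos"])*100).round(2)
    a=np.radians(psi); y=np.array([np.cos(a),np.sin(a),0]); z=np.array([0,0,-1.])
    T=R.from_matrix(np.c_[np.cross(y,z),y,z])
    print("turn",(r.inv()*T).as_rotvec().round(3),"shift",(r.inv().apply(np.array(p)-s["ee_pos"])*100).round(2))
def psi():
    m=R.from_rotvec(read_state()["eef_rot"]).as_matrix(); return np.degrees(np.arctan2(m[1,1],m[0,1]))
E
python3 - <<'E'
from h import *
c=dict(np.load("/tmp/top.npz")); W=c["W"]; img=c["img"].astype(int)
v,u=np.indices(W.shape[:2]); u=u*1.42; v=v*1.42; z=W[...,2]
def box(a,b,e,d): return (u>a)&(u<e)&(v>b)&(v<d)
def rect(m,name):
    m=cv2.morphologyEx(m.astype(np.uint8),cv2.MORPH_OPEN,np.ones((3,3)))
    n,l,st,_=cv2.connectedComponentsWithStats(m); m=l==1+st[1:,4].argmax()
    p=W[m]; print(name,m.sum(),cv2.minAreaRect((p[:,:2]*1000).astype(np.float32)),p.mean(0).round(4))
rect(box(200,300,325,390)&(z>.152)&(z<.162)&(img[...,0]>img[...,2]+15),"handle")
rect(box(560,270,690,390)&(z>.008)&(z<.02)&(abs(img[...,0]-img[...,2])<50),"tile")
rect(box(360,285,460,390)&(z>.112)&(z<.125),"lidplate")
to([.398,-.077,.23],-16)
E
```

```text
handle 383 ((452.760009765625, 349.46197509765625), (128.10153198242188, 20.973112106323242), 66.2059326171875) [0.4534 0.35   0.1566]
tile 4027 ((490.23748779296875, -403.2807922363281), (189.55149841308594, 191.14662170410156), 6.960421085357666) [ 0.4896 -0.4022  0.0142]
lidplate 2525 ((454.6186828613281, 54.281394958496094), (153.357177734375, 150.81167602539062), 1.355907917022705) [0.4545 0.0547 0.1179]
turn [-1.000e-03  1.000e-03  1.458e+00] shift [-39.72 -54.37   0.14]
```

Request:
send_rows:
  series:
    - [[0, 0, 1.458, -39.7, -54.4, 0, 0], [0, 0, 1.458, -39.7, -54.4, 0, 0], [0, 0, 1.458, -39.7, -54.4, 0, 0], [0, 0, 1.458, -39.7, -54.4, 0, 0], [0, 0, 1.458, -39.7, -54.4, 0, 0], [0, 0, 1.458, -39.7, -54.4, 0, 0], [0, 0, 1.458, -39.7, -54.4, 0, 0], [0, 0, 1.458, -39.7, -54.4, 0, 0], [0, 0, 1.458, -39.7, -54.4, 0, 0], [0, 0, 1.458, -39.7, -54.4, 0, 0], [0, 0, 1.458, -39.7, -54.4, 0, 0], [0, 0, 1.458, -39.7, -54.4, 0, 0]]

```text
t: 1.1
ee_pos: [0.3566, 0.0898, 0.2313]
eef_rot: [-2.514, -1.883, -0.001]
contact_force: [0.5, 0.1, 0.8]
width: 0.0001
grip_force: 0.0
```

```bash
python3 -c "
from h import *
s=read_state();print(s['ee_pos'],s['t'],s['q'].round(2),s['contact_force'],s['width']);to([.398,-.077,.15],-16)"
```

```text
[0.35660217 0.08980228 0.23129668] 1.1 [-0.84 -0.08  0.44  2.18  0.04  1.03 -0.7 ] [0.54244935 0.08267494 0.76476146] 0.0001297689285257286
turn [-0.    -0.001 -0.006] shift [-14.85   8.67   8.12]
```

Request:
send_rows:
  series:
    - [[0, 0, 0, -14.8, 8.7, 4, 0], [0, 0, 0, -14.8, 8.7, 4, 0], [0, 0, 0, -14.8, 8.7, 4, 0], [0, 0, 0, -14.8, 8.7, 7, 0], [0, 0, 0, -14.8, 8.7, 8, 0], [0, 0, 0, -14.8, 8.7, 8, 0], [0, 0, 0, -14.8, 8.7, 8, 0], [0, 0, 0, -14.8, 8.7, 8, 0]]

```text
t: 1.77
ee_pos: [0.3996, -0.074, 0.1515]
eef_rot: [-2.508, -1.891, 0.001]
contact_force: [-0.1, -0.6, 1.0]
width: -0.0
grip_force: 0.0
```

```bash
python3 -c "
from h import *
s=read_state();print(s['ee_pos'],s['t'],s['q'].round(2),s['contact_force'],s['width']);to([.399,-.077,.109],-16)
c=cam('side');save('press.png',c['img'][180:330,200:360],4)"
```

```text
[ 0.39961371 -0.07398083  0.15149359] 1.7667 [-0.58  0.15  0.72  2.22 -0.14  0.81 -0.05] [-0.10035336 -0.57280809  0.97334514] -2.812786812724217e-05
turn [-0.001  0.     0.   ] shift [-0.31  0.03  4.25]
```

View pics/press.png

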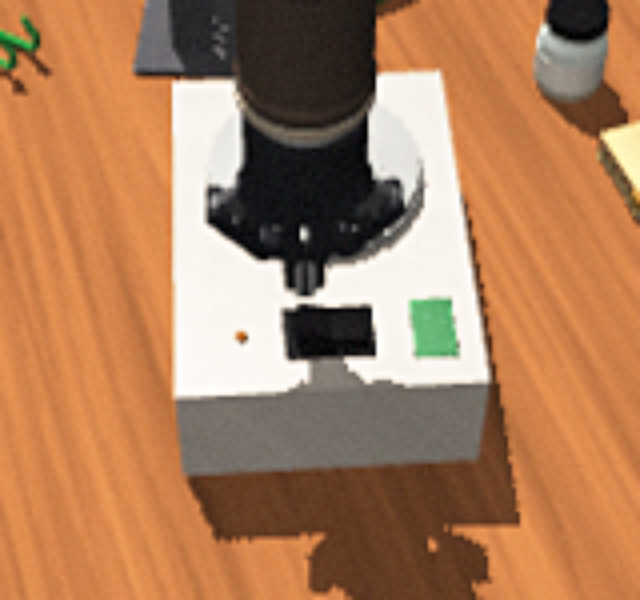

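The fingertips, at (303,290) in the crop, hover over the rocker's front half (rocker 285–375 × 305–360).

Request:
send_rows:
  series:
    - [[0, 0, 0, -0.3, 0, 0.8, 0], [0, 0, 0, -0.3, 0, 1.6, 0], [0, 0, 0, -0.3, 0, 2.2, 0], [0, 0, 0, -0.3, 0, 2.6, 0], [0, 0, 0, -0.3, 0, 2.9, 0], [0, 0, 0, -0.3, 0, 3.2, 0], [0, 0, 0, -0.3, 0, 3.5, 0], [0, 0, 0, -0.3, 0, 3.7, 0], [0, 0, 0, -0.3, 0, 3.8, 0], [0, 0, 0, -0.3, 0, 3.8, 0]]

```text
t: 2.65
ee_pos: [0.3988, -0.0773, 0.1131]
eef_rot: [-2.509, -1.891, 0.0]
contact_force: [0.3, -0.1, 0.3]
width: -0.0003
grip_force: 0.0
```

Request:
send_rows:
  series:
    - [[0, 0, 0, 0, 0, 0.1, 0], [0, 0, 0, 0, 0, 0.2, 0], [0, 0, 0, 0, 0, 0.3, 0], [0, 0, 0, 0, 0, 0.3, 0]]

```text
t: 2.98
ee_pos: [0.3987, -0.0773, 0.1113]
eef_rot: [-2.508, -1.89, -0.001]
contact_force: [-9.2, 0.7, 27.4]
width: -0.0003
grip_force: 14.1
```

Request:
send_rows:
  series:
    - [[0, 0, 0, 0, 0, -1, 0], [0, 0, 0, 0, 0, -4, 0], [0, 0, 0, 0, 0, -8, 0], [0, 0, 0, 0, 0, -12, 0], [0, 0, 0, 0, 0, -12, 0]]

```text
t: 3.4
ee_pos: [0.4026, -0.0783, 0.2365]
eef_rot: [2.506, 1.886, 0.015]
contact_force: [2.4, -0.5, 0.3]
width: -0.0001
grip_force: 0.0
```

```bash
python3 -c "
from h import *
s=read_state();print(s['ee_pos'],s['t'],s['q'].round(2),s['contact_force'],s['width']);to([.453,.3497,.23],-23.8)
c=cam('top');save('rocker.png',c['img'][200:300,300:400],4)
v,u=np.indices(c['depth'].shape);W=c['W'];m=(u>320)&(u<360)&(v>235)&(v<275)&(c['img'].astype(int).sum(-1)<150)&(W[...,2]>.1)&(W[...,2]<.135)
p=W[m]-[.4164,-.0822,0];a=np.radians(-16.2);x=p[:,:2]@[np.cos(a),np.sin(a)]
for lo in range(-24,24,6):
  k=(x*1000>=lo)&(x*1000<lo+6);print(lo,k.sum(),np.median(p[k,2]) if k.any() else 0)"
```

```text
[ 0.40264476 -0.0783141   0.23647025] 3.4 [-0.66 -0.01  0.75  2.11  0.01  1.03 -0.19] [ 2.43926224 -0.47828935  0.34367937] -7.220294750535545e-05
turn [ 0.009 -0.005  0.135] shift [42.52 -7.01  0.78]
-24 27 0.11185964828234204
-18 22 0.1129477114149619
-12 23 0.11239468997430459
-6 21 0.11320007674220699
0 22 0.11531660374396915
6 21 0.11604298308242945
12 23 0.11784010746310562
18 21 0.11496168915405323
```

The rocker's front is now down and its back up, so the heater is off. Next, to the lifter.

Request:
send_rows:
  series:
    - [[0, 0, 0.135, 42.5, -7.0, 0.8, 8.5], [0, 0, 0.135, 42.5, -7.0, 0.8, 8.5], [0, 0, 0.135, 42.5, -7.0, 0.8, 8.5], [0, 0, 0.135, 42.5, -7.0, 0.8, 8.5], [0, 0, 0.135, 42.5, -7.0, 0.8, 8.5], [0, 0, 0.135, 42.5, -7.0, 0.8, 8.5], [0, 0, 0.135, 42.5, -7.0, 0.8, 8.5], [0, 0, 0.135, 42.5, -7.0, 0.8, 8.5], [0, 0, 0.135, 42.5, -7.0, 0.8, 8.5], [0, 0, 0.135, 42.5, -7.0, 0.8, 8.5], [0, 0, 0.135, 42.5, -7.0, 0.8, 8.5], [0, 0, 0.135, 42.5, -7.0, 0.8, 8.5]]

```text
t: 4.45
ee_pos: [0.4471, 0.3565, 0.2199]
eef_rot: [-2.624, -1.726, 0.002]
contact_force: [-0.3, -0.3, 0.2]
width: 0.0848
grip_force: 0.0
```

Request:
send_rows:
  series:
    - [[0, 0, 0, 0, 0, 0, 8.5], [0, 0, 0, 0, 0, 0, 8.5], [0, 0, 0, 0, 0, 0, 8.5]]

```text
t: 4.7
ee_pos: [0.449, 0.3487, 0.2219]
eef_rot: [2.632, 1.714, -0.001]
contact_force: [-0.6, -0.1, 0.1]
width: 0.085
grip_force: 0.0
```

```bash
python3 -c "
from h import *
s=read_state();print(s['ee_pos'],s['t'],s['q'].round(2),s['contact_force'],s['width']);to([.453,.3497,.124],-23.8)"
```

```text
[0.44897212 0.34869221 0.22190118] 4.7 [-1.07  0.34  0.42  1.77 -0.15  1.07 -1.02] [-0.5522419  -0.12486239  0.06427749] 0.08500858357649056
turn [-0.     0.001 -0.001] shift [0.26 0.33 9.79]
```

Request:
send_rows:
  series:
    - [[0, 0, 0, 0.26, 0.33, 2.5, 8.5], [0, 0, 0, 0.26, 0.33, 5, 8.5], [0, 0, 0, 0.26, 0.33, 7.5, 8.5], [0, 0, 0, 0.26, 0.33, 9, 8.5], [0, 0, 0, 0.26, 0.33, 9.8, 8.5], [0, 0, 0, 0.26, 0.33, 9.8, 8.5]]

```text
t: 5.2
ee_pos: [0.4522, 0.3499, 0.123]
eef_rot: [2.631, 1.715, -0.004]
contact_force: [0.1, -0.0, 0.5]
width: 0.0851
grip_force: 0.0
```

Request:
send_rows:
  series:
    - [[0, 0, 0, 0, 0, 0, 5], [0, 0, 0, 0, 0, 0, 3], [0, 0, 0, 0, 0, 0, 2], [0, 0, 0, 0, 0, 0, 1], [0, 0, 0, 0, 0, 0, 1], [0, 0, 0, 0, 0, 0, 1], [0, 0, 0, 0, 0, 0, 1], [0, 0, 0, 0, 0, 0, 1]]
  force: 80

```text
t: 5.87
ee_pos: [0.4531, 0.352, 0.1252]
eef_rot: [-2.63, -1.717, -0.002]
contact_force: [-2.3, -0.9, 6.1]
width: 0.0208
grip_force: 78.5
```

```bash
python3 -c "
from h import *
s=read_state();print(s['ee_pos'],s['t'],s['q'].round(2),s['contact_force'],s['width'],s['grip_force']);print(psi());to([.453,.3497,.124],-23.8)"
```

```text
[0.45305899 0.35199297 0.12517602] 5.8667 [-1.03  0.45  0.38  1.86 -0.22  0.87 -0.96] [-2.28407156 -0.92189046  6.14354938] 0.020799827091343117 78.54532241821289
-23.708922068421767
turn [ 0.    -0.001  0.002] shift [-0.21  0.09  0.12]
```

Gripped at 21 mm, with the TCP 17.8 mm below the handle's centre. Lift straight up.

Request:
send_rows:
  series:
    - [[0, 0, 0, 0, 0, -1, 1], [0, 0, 0, 0, 0, -3, 1], [0, 0, 0, 0, 0, -5.5, 1], [0, 0, 0, 0, 0, -8, 1], [0, 0, 0, 0, 0, -11, 1], [0, 0, 0, 0, 0, -14, 1], [0, 0, 0, 0, 0, -16, 1], [0, 0, 0, 0, 0, -17, 1], [0, 0, 0, 0, 0, -17, 1]]

```text
t: 6.62
ee_pos: [0.4534, 0.352, 0.2967]
eef_rot: [-2.63, -1.717, -0.006]
contact_force: [0.7, 0.3, -2.1]
width: 0.0206
grip_force: 78.2
```

```bash
python3 -c "
from h import *
s=read_state();print(s['ee_pos'],s['t'],s['q'].round(2),s['contact_force'],s['width'],s['grip_force']);print(psi())
b=np.array([.455,.0545]);d=np.array([np.cos(np.radians(38.1)),-np.sin(np.radians(38.1))]);print(b-.065*d)
to([*(b-.065*d),.295],-38.1)"
```

```text
[0.45343618 0.35200803 0.29668943] 6.6167 [-1.09  0.28  0.44  1.66 -0.13  1.23 -1.04] [ 0.66427365  0.26056952 -2.085988  ] 0.02062230382000023 78.24462175369263
-23.72529158463002
[0.40384922 0.09460733]
turn [ 0.001 -0.004  0.251] shift [-25.56   5.82   0.08]
```

Request:
send_rows:
  series:
    - [[0, 0, 0.05, -2, 0.5, 0, 1], [0, 0, 0.08, -5, 1.2, 0, 1], [0, 0, 0.11, -8, 2, 0, 1], [0, 0, 0.14, -11, 2.6, 0, 1], [0, 0, 0.17, -14, 3.3, 0, 1], [0, 0, 0.2, -17, 4, 0, 1], [0, 0, 0.22, -20, 4.6, 0, 1], [0, 0, 0.24, -23, 5.3, 0, 1], [0, 0, 0.25, -25, 5.7, 0.1, 1], [0, 0, 0.25, -25.6, 5.8, 0.1, 1], [0, 0, 0.25, -25.6, 5.8, 0.1, 1], [0, 0, 0.25, -25.6, 5.8, 0.1, 1]]

```text
t: 7.62
ee_pos: [0.4028, 0.0947, 0.293]
eef_rot: [-2.823, -1.377, 0.0]
contact_force: [-0.6, 0.9, -2.7]
width: 0.0214
grip_force: 78.3
```

```bash
python3 -c "
from h import *
s=read_state();print(s['ee_pos'],s['t'],s['q'].round(2),s['contact_force'],s['width'],s['grip_force']);print(psi())
b=np.array([.455,.0545]);d=np.array([np.cos(np.radians(38.1)),-np.sin(np.radians(38.1))])
to([*(b-.065*d),.228],-38.1)"
```

```text
[0.40278175 0.0947317  0.29295303] 7.6167 [-0.95 -0.05  0.58  2.01  0.03  1.18 -1.04] [-0.58106238  0.94878905 -2.65601409] 0.021437936360791603 78.27985167503357
-38.00065976078917
turn [-0.    -0.     0.002] shift [0.06 0.09 6.5 ]
```

Request:
send_rows:
  series:
    - [[0, 0, 0, 0, 0.1, 1.5, 1], [0, 0, 0, 0, 0.1, 3, 1], [0, 0, 0, 0, 0.1, 4.5, 1], [0, 0, 0, 0, 0.1, 6, 1], [0, 0, 0, 0, 0.1, 6.5, 1], [0, 0, 0, 0, 0.1, 6.5, 1]]

```text
t: 8.12
ee_pos: [0.403, 0.0942, 0.227]
eef_rot: [2.822, 1.378, -0.005]
contact_force: [0.6, 0.8, -2.1]
width: 0.0209
grip_force: 78.3
```

```bash
python3 -c "
from h import *
s=read_state();print(s['ee_pos'],s['t'],s['contact_force']);print(psi())
b=np.array([.455,.0545]);
to([*b,.228],-38.1)
c=cam('side');save('hook1.png',c['img'][150:270,200:350],5);np.savez('/tmp/s1',**c)"
```

```text
[0.40302254 0.09418898 0.22703725] 8.1167 [ 0.61547125  0.79652701 -2.08464859]
-37.931235358939254
turn [-0.001  0.003  0.003] shift [ 0.06  6.54 -0.1 ]
```

View pics/hook1.png

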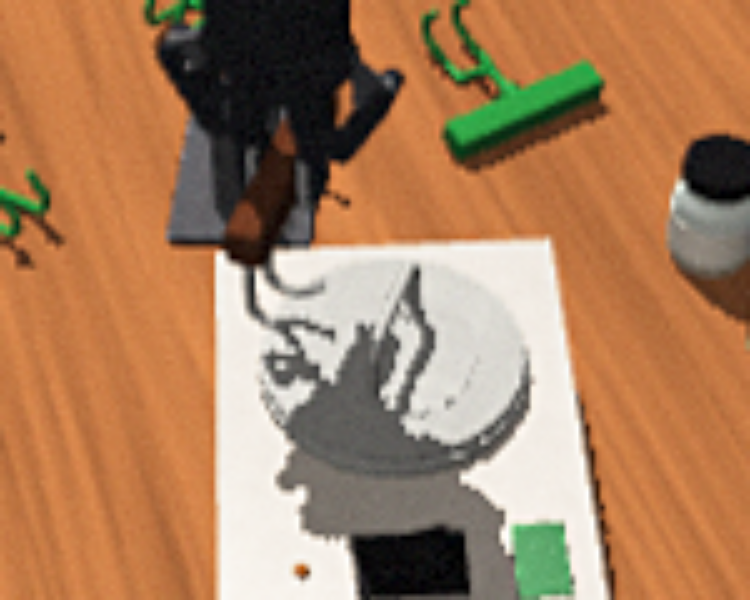

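The prongs (~(300,345)) sit level with and square to the loop (~(400,340)). Entering.

Request:
send_rows:
  series:
    - [[0, 0, 0, 0, 1, -0.1, 1], [0, 0, 0, 0, 2, -0.1, 1], [0, 0, 0, 0, 3, -0.1, 1], [0, 0, 0, 0, 4, -0.1, 1], [0, 0, 0, 0, 5, -0.1, 1], [0, 0, 0, 0, 6, -0.1, 1], [0, 0, 0, 0, 6.5, -0.1, 1], [0, 0, 0, 0, 6.5, -0.1, 1]]

```text
t: 8.83
ee_pos: [0.456, 0.053, 0.23]
eef_rot: [2.824, 1.375, 0.002]
contact_force: [-0.6, 0.6, -1.7]
width: 0.0208
grip_force: 78.5
```

```bash
python3 -c "
from h import *
s=read_state();print(s['ee_pos'],s['t'],s['contact_force']);print(psi())
b=np.array([.455,.0545]);
to([*b,.243],-38.1)
c=cam('side');save('hook2.png',c['img'][150:270,200:350],5);np.savez('/tmp/s2',**c)"
```

```text
[0.45602081 0.05301044 0.2299913 ] 8.8333 [-0.60300892  0.55665815 -1.74022153]
-38.07880238471409
turn [ 0.001 -0.001  0.   ] shift [ 0.06 -0.17 -1.3 ]
```

View pics/hook2.png

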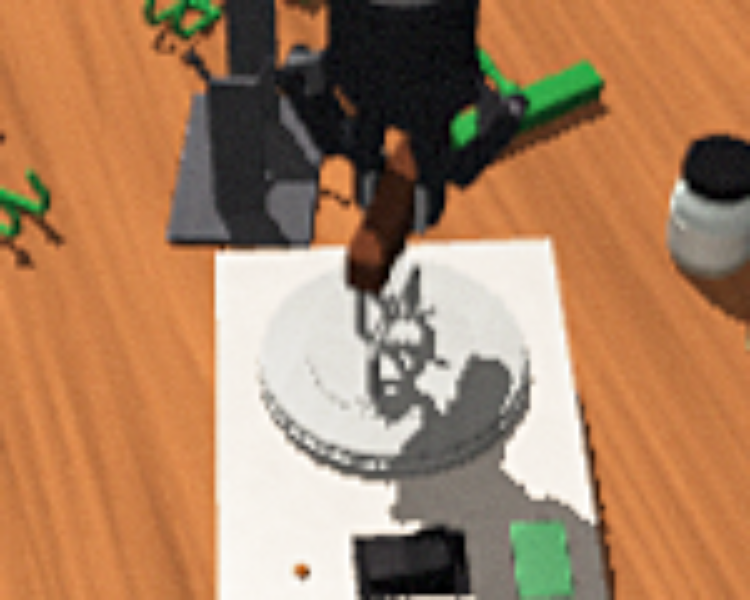

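The prongs pass under the bar. Lifting gently.

Request:
send_rows:
  series:
    - [[0, 0, 0, 0, -0.15, -0.4, 1], [0, 0, 0, 0, -0.15, -0.8, 1], [0, 0, 0, 0, -0.15, -1.1, 1], [0, 0, 0, 0, -0.15, -1.3, 1], [0, 0, 0, 0, -0.15, -1.5, 1], [0, 0, 0, 0, -0.15, -1.7, 1], [0, 0, 0, 0, -0.15, -1.9, 1], [0, 0, 0, 0, -0.15, -2.1, 1], [0, 0, 0, 0, -0.15, -2.3, 1], [0, 0, 0, 0, -0.15, -2.3, 1], [0, 0, 0, 0, -0.15, -2.3, 1]]

```text
t: 9.8
ee_pos: [0.4537, 0.0541, 0.2523]
eef_rot: [-2.824, -1.376, -0.0]
contact_force: [-0.7, 0.5, -5.2]
width: 0.0207
grip_force: 78.4
```

```bash
python3 -c "
from h import *
s=read_state();print(s['ee_pos'],s['t'],s['contact_force'],s['torque']);print(psi())"
```

```text
[0.45367017 0.05412031 0.25231935] 9.8 [-0.661975    0.53177495 -5.24851352] [ 0.03394059 -0.0285911   0.02644418]
-38.044807869890626
```

Request:
send_rows:
  series:
    - [[0, 0, 0, 0, 0, -0.3, 1], [0, 0, 0, 0, 0, -0.8, 1], [0, 0, 0, 0, 0, -1.4, 1], [0, 0, 0, 0, 0, -2, 1], [0, 0, 0, 0, 0, -2.6, 1], [0, 0, 0, 0, 0, -3.2, 1], [0, 0, 0, 0, 0, -3.8, 1], [0, 0, 0, 0, 0, -4.4, 1], [0, 0, 0, 0, 0, -5, 1], [0, 0, 0, 0, 0, -5.5, 1], [0, 0, 0, 0, 0, -5.8, 1], [0, 0, 0, 0, 0, -5.9, 1]]

```text
t: 10.8
ee_pos: [0.4539, 0.0542, 0.3119]
eef_rot: [-2.824, -1.376, -0.001]
contact_force: [0.4, -0.2, -6.0]
width: 0.0211
grip_force: 78.4
```

```bash
python3 -c "
from h import *
s=read_state();print(s['ee_pos'],s['t'],s['contact_force'],s['torque'],s['q'].round(2));print(psi())
to([.490,-.403,.3115],-38.1)
c=cam('side');save('lift.png',c['img'][120:270,200:380],4.2)
c=cam('top');W=c['W'];v,u=np.indices(c['depth'].shape);m=(u>240)&(u<335)&(v>190)&(v<290)&(W[...,2]>.17)&(W[...,2]<.205)
im=c['img'].astype(int);m&=(im.sum(-1)>350)&(np.ptp(im,-1)<40)
p=W[m];A=np.c_[p[:,:2],np.ones(len(p))];print(m.sum(),p.mean(0),np.linalg.lstsq(A,p[:,2],rcond=None)[0],cv2.minEnclosingCircle((p[:,:2]*1000).astype(np.float32)))"
```

```text
[0.45387238 0.05417241 0.31186336] 10.8 [ 0.38074105 -0.24274223 -6.04968417] [ 0.02407088 -0.02459761 -0.02359461] [-0.86  0.03  0.67  1.9  -0.02  1.22 -0.85]
-38.040444778869706
turn [ 0.    -0.001  0.001] shift [-3.378e+01  3.102e+01  2.000e-02]
299 [0.43087316 0.11372675 0.18627631] [-0.0011215  -0.00787285  0.18765489] ((437.6319580078125, 103.31033325195312), 57.266056060791016)
```

View pics/lift.png

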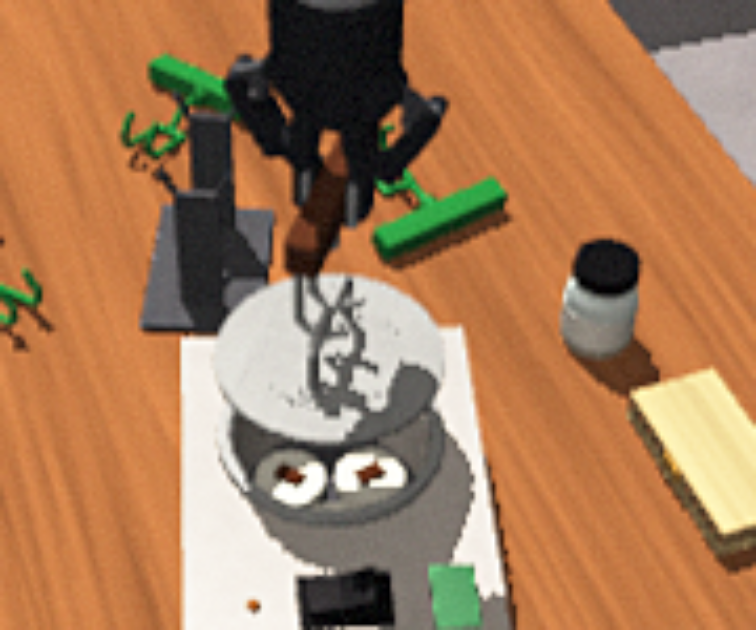

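The lid hangs level: plate slope under 1 %, and its height agrees. Carrying it to the tile smoothly.

Request:
send_rows:
  series:
    - [[0, 0, 0, -0.2, 0.2, 0, 1], [0, 0, 0, -0.7, 0.6, 0, 1], [0, 0, 0, -1.4, 1.3, 0, 1], [0, 0, 0, -2.3, 2.1, 0, 1], [0, 0, 0, -3.4, 3.1, 0, 1], [0, 0, 0, -4.6, 4.2, 0, 1], [0, 0, 0, -5.9, 5.4, 0, 1], [0, 0, 0, -7.3, 6.7, 0, 1], [0, 0, 0, -8.7, 8, 0, 1], [0, 0, 0, -10.2, 9.4, 0, 1], [0, 0, 0, -11.7, 10.7, 0, 1], [0, 0, 0, -13.2, 12.1, 0, 1]]

```text
t: 11.9
ee_pos: [0.4671, -0.1265, 0.3113]
eef_rot: [2.825, 1.375, -0.0]
contact_force: [0.4, 0.3, -5.3]
width: 0.0208
grip_force: 78.6
```

Request:
send_rows:
  series:
    - [[0, 0, 0, -1.5, 1.4, 0, 1], [0, 0, 0, -3, 2.8, 0, 1], [0, 0, 0, -4.5, 4.1, 0, 1], [0, 0, 0, -6, 5.5, 0, 1], [0, 0, 0, -7.5, 6.9, 0, 1], [0, 0, 0, -9, 8.3, 0, 1], [0, 0, 0, -10.5, 9.6, 0, 1], [0, 0, 0, -12, 11, 0, 1], [0, 0, 0, -13.4, 12.3, 0, 1], [0, 0, 0, -14.7, 13.5, 0, 1], [0, 0, 0, -15.9, 14.6, 0, 1], [0, 0, 0, -17, 15.6, 0, 1]]

```text
t: 12.9
ee_pos: [0.4848, -0.3565, 0.311]
eef_rot: [2.825, 1.375, -0.002]
contact_force: [0.2, -0.5, -5.4]
width: 0.0207
grip_force: 78.5
```

Request:
send_rows:
  series:
    - [[0, 0, 0, -1, 0.9, 0, 1], [0, 0, 0, -1.9, 1.7, 0, 1], [0, 0, 0, -2.6, 2.4, 0, 1], [0, 0, 0, -3.1, 2.9, 0, 1], [0, 0, 0, -3.5, 3.2, 0, 1], [0, 0, 0, -3.6, 3.3, 0, 1], [0, 0, 0, -3.6, 3.3, 0, 1], [0, 0, 0, -3.6, 3.3, 0, 1], [0, 0, 0, -3.6, 3.3, 0, 1], [0, 0, 0, -3.6, 3.3, 0, 1], [0, 0, 0, -3.6, 3.3, 0, 1], [0, 0, 0, -3.6, 3.3, 0, 1]]

```text
t: 13.9
ee_pos: [0.4897, -0.4028, 0.3114]
eef_rot: [-2.824, -1.377, -0.0]
contact_force: [1.5, 0.2, -5.9]
width: 0.0209
grip_force: 78.5
```

```bash
python3 -c "
from h import *
s=read_state();print(s['ee_pos'],s['t'],s['contact_force'],s['torque'],s['q'].round(2));print(psi())
to([.490,-.403,.17],-38.1)
for n in ('top','side'):
  c=cam(n);W=c['W'];im=c['img'].astype(int)
  m=(abs(W[...,0]-.49)<.12)&(abs(W[...,1]+.403)<.12)&(W[...,2]>.165)&(W[...,2]<.205)&(im.sum(-1)>250)&(np.ptp(im,-1)<40)
  p=W[m];A=np.c_[p[:,:2],np.ones(len(p))];print(m.sum(),p.mean(0),np.linalg.lstsq(A,p[:,2],rcond=None)[0],cv2.minEnclosingCircle((p[:,:2]*1000).astype(np.float32)))"
```

```text
[ 0.48965596 -0.40277538  0.31135747] 13.9 [ 1.49480444  0.16906213 -5.85211789] [-0.02614737 -0.02736346 -0.03825739] [ 0.02  0.48  0.89  1.5  -0.37  1.34  0.28]
-38.013909634162566
turn [ 0.    -0.     0.002] shift [ 0.    0.04 14.14]
2306 [ 0.48410628 -0.38872592  0.18697629] [ 0.00148073 -0.00978957  0.182454  ] ((490.82379150390625, -400.88983154296875), 78.66310119628906)
3326 [ 0.481185   -0.40895212  0.18495405] [ 1.02812539e-04 -3.27406714e-06  1.84903239e-01] ((489.1768798828125, -400.155517578125), 78.5751953125)
```

Lid centre (490,-400.5) mm, level. Correct 2.5 mm and descend.

Request:
send_rows:
  series:
    - [[0, 0, 0, -0.05, 0.05, 0.3, 1], [0, 0, 0, -0.1, 0.1, 0.9, 1], [0, 0, 0, -0.2, 0.15, 1.8, 1], [0, 0, 0, -0.2, 0.15, 3, 1], [0, 0, 0, -0.2, 0.15, 4.4, 1], [0, 0, 0, -0.2, 0.15, 5.8, 1], [0, 0, 0, -0.2, 0.15, 7.2, 1], [0, 0, 0, -0.2, 0.15, 8.6, 1], [0, 0, 0, -0.2, 0.15, 10, 1], [0, 0, 0, -0.2, 0.15, 11.3, 1], [0, 0, 0, -0.2, 0.15, 12.4, 1], [0, 0, 0, -0.2, 0.15, 13.3, 1]]

```text
t: 15.0
ee_pos: [0.489, -0.4053, 0.1765]
eef_rot: [-2.823, -1.375, 0.001]
contact_force: [0.4, -0.3, -5.4]
width: 0.0209
grip_force: 78.6
```

Request:
send_rows:
  series:
    - [[0, 0, 0, 0, 0, 0.6, 1], [0, 0, 0, 0, 0, 1, 1], [0, 0, 0, 0, 0, 1.2, 1], [0, 0, 0, 0, 0, 1.4, 1], [0, 0, 0, 0, 0, 1.55, 1], [0, 0, 0, 0, 0, 1.7, 1], [0, 0, 0, 0, 0, 1.85, 1], [0, 0, 0, 0, 0, 2, 1], [0, 0, 0, 0, 0, 2.15, 1], [0, 0, 0, 0, 0, 2.3, 1], [0, 0, 0, 0, 0, 2.45, 1], [0, 0, 0, 0, 0, 2.6, 1]]

```text
t: 16.0
ee_pos: [0.4897, -0.406, 0.1526]
eef_rot: [2.823, 1.376, 0.001]
contact_force: [0.0, 0.1, -2.6]
width: 0.0212
grip_force: 79.1
```

Request:
send_rows:
  series:
    - [[0, 0, 0, 0, 0, 0.2, 1], [0, 0, 0, 0, 0, 0.4, 1], [0, 0, 0, 0, 0, 0.6, 1], [0, 0, 0, 0, 0, 0.9, 1], [0, 0, 0, 0, 0, 1.1, 1], [0, 0, 0, 0, 0, 1.1, 1], [0, 0, 0, 0, 0, 1.1, 1]]

```text
t: 16.58
ee_pos: [0.4894, -0.4056, 0.1411]
eef_rot: [-2.824, -1.376, 0.0]
contact_force: [0.4, -0.1, -2.5]
width: 0.0211
grip_force: 79.1
```

```bash
python3 -c "
from h import *
s=read_state();print(s['ee_pos'],s['t'],s['contact_force'],s['torque'],s['q'].round(2));print(psi())
c=cam('side');W=c['W'];im=c['img'].astype(int)
m=(abs(W[...,0]-.49)<.085)&(abs(W[...,1]+.403)<.085)&(W[...,2]>.022)&(W[...,2]<.04)&(np.ptp(im,-1)<45)
p=W[m];A=np.c_[p[:,:2],np.ones(len(p))];print(m.sum(),p.mean(0),np.linalg.lstsq(A,p[:,2],rcond=None)[0],cv2.minEnclosingCircle((p[:,:2]*1000).astype(np.float32)))
save('set.png',c['img'][230:420,270:430],3.1)"
```

```text
[ 0.48936877 -0.40557186  0.141113  ] 16.5833 [ 0.40524145 -0.14504746 -2.5181877 ] [ 0.02161185  0.04129891 -0.07077361] [ 0.09  0.62  0.79  1.7  -0.5   1.03  0.38]
-38.045599785438206
2590 [ 0.48012127 -0.41287421  0.02814344] [0.00223028 0.0018176  0.02782307] ((488.8343200683594, -402.8992614746094), 78.06674194335938)
```

View pics/set.png

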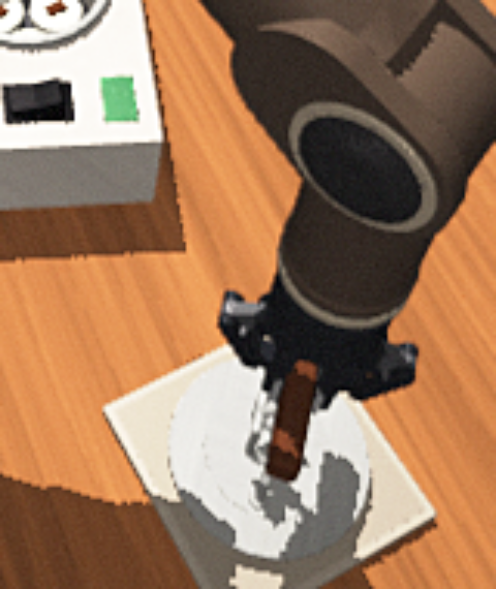

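The lid sits flat and centred on the tile at (489,-403). Back the hook out, then up.

Request:
send_rows:
  series:
    - [[0, 0, 0, 0, 0, 0.3, 1], [0, 0, 0, 0, 0, 0.4, 1], [0, 0, 0, 0, -0.5, 0.4, 1], [0, 0, 0, 0, -1.2, 0.4, 1], [0, 0, 0, 0, -2, 0.4, 1], [0, 0, 0, 0, -3, 0.4, 1], [0, 0, 0, 0, -4, 0.4, 1], [0, 0, 0, 0, -5, 0.4, 1], [0, 0, 0, 0, -6, 0.4, 1], [0, 0, 0, 0, -6.8, 0.4, 1], [0, 0, 0, 0, -7, 0.4, 1], [0, 0, 0, 0, -7, 0.4, 1]]

```text
t: 17.63
ee_pos: [0.434, -0.362, 0.1375]
eef_rot: [-2.824, -1.376, -0.001]
contact_force: [0.1, 0.4, -2.2]
width: 0.021
grip_force: 79.1
```

Request:
send_rows:
  series:
    - [[0, 0, 0, 0, 0, -2, 1], [0, 0, 0, 0, 0, -5, 1], [0, 0, 0, 0, 0, -8, 1], [0, 0, 0, 0, 0, -11, 1], [0, 0, 0, 0, 0, -14, 1], [0, 0, 0, 0, 0, -17, 1], [0, 0, 0, 0, 0, -17.5, 1], [0, 0, 0, 0, 0, -17.5, 1]]

```text
t: 18.3
ee_pos: [0.4353, -0.3635, 0.3143]
eef_rot: [2.821, 1.375, 0.004]
contact_force: [-0.0, -0.7, -2.9]
width: 0.0207
grip_force: 79.4
```

```bash
python3 -c "
from h import *
s=read_state();print(s['ee_pos'],s['t'],s['contact_force'],s['torque'],s['q'].round(2));print(psi())
to([.4531,.352,.31],-23.7)
c=cam('side');W=c['W'];im=c['img'].astype(int)
m=(abs(W[...,0]-.49)<.085)&(abs(W[...,1]+.403)<.085)&(W[...,2]>.022)&(W[...,2]<.04)&(np.ptp(im,-1)<45)
p=W[m];print(cv2.minEnclosingCircle((p[:,:2]*1000).astype(np.float32)))"
```

```text
[ 0.43526755 -0.36349871  0.31429852] 18.3 [-0.04517125 -0.73295484 -2.9092381 ] [-0.00397321  0.02094806  0.05467813] [-0.11  0.33  0.95  1.67 -0.28  1.28  0.24]
-38.034339177314784
turn [ 0.004 -0.    -0.25 ] shift [ 57.45 -42.68   0.28]
((489.3077087402344, -402.9559020996094), 78.17317199707031)
```

Request:
send_rows:
  series:
    - [[0, 0, 0, 0.8, -0.6, 0, 1], [0, 0, 0, 2.4, -1.8, 0, 1], [0, 0, 0, 4.8, -3.6, 0, 1], [0, 0, 0, 7.2, -5.3, 0, 1], [0, 0, 0, 9.6, -7.1, 0, 1], [0, 0, 0, 12, -8.9, 0, 1], [0, 0, 0, 14.4, -10.7, 0, 1], [0, 0, 0, 16.8, -12.5, 0, 1], [0, 0, 0, 19.2, -14.3, 0, 1], [0, 0, 0, 21.6, -16.1, 0, 1], [0, 0, 0, 24, -17.9, 0, 1], [0, 0, 0, 26.4, -19.7, 0, 1]]

```text
t: 19.35
ee_pos: [0.4408, -0.0314, 0.3108]
eef_rot: [-2.823, -1.377, 0.003]
contact_force: [0.3, 1.0, -1.7]
width: 0.0209
grip_force: 79.2
```

Request:
send_rows:
  series:
    - [[0, 0, -0.02, 2.4, -1.8, 0, 1], [0, 0, -0.05, 4.8, -3.6, 0, 1], [0, 0, -0.08, 7.2, -5.3, 0, 1], [0, 0, -0.11, 9.6, -7.1, 0, 1], [0, 0, -0.14, 12, -8.9, 0, 1], [0, 0, -0.17, 14.4, -10.7, 0, 1], [0, 0, -0.2, 16.8, -12.5, 0, 1], [0, 0, -0.22, 19.2, -14.3, 0, 1], [0, 0, -0.24, 21.6, -16.1, 0, 1], [0, 0, -0.25, 24, -17.9, 0, 1], [0, 0, -0.25, 26.4, -19.7, 0, 1], [0, 0, -0.25, 28.5, -21.2, 0, 1]]

```text
t: 20.35
ee_pos: [0.4493, 0.324, 0.3098]
eef_rot: [2.629, 1.719, -0.005]
contact_force: [-0.3, -0.5, -2.0]
width: 0.0211
grip_force: 79.1
```

Request:
send_rows:
  series:
    - [[0, 0, 0, 1.5, -1, 0, 1], [0, 0, 0, 2.3, -1.6, 0, 1], [0, 0, 0, 2.5, -1.8, 0, 1], [0, 0, 0, 2.5, -1.8, 0, 1], [0, 0, 0, 2.5, -1.8, 0, 1], [0, 0, 0, 2.5, -1.8, 0, 1]]

```text
t: 20.85
ee_pos: [0.4447, 0.3503, 0.3126]
eef_rot: [2.632, 1.714, 0.0]
contact_force: [0.4, -0.6, -2.1]
width: 0.0211
grip_force: 79.1
```

```bash
python3 -c "
from h import *
s=read_state();print(s['ee_pos'],s['t'],s['contact_force'],s['torque'],s['q'].round(2));print(psi())
to([.4531,.352,.2],-23.7)"
```

```text
[0.44468934 0.35032029 0.312593  ] 20.85 [ 0.41820891 -0.57922005 -2.12327904] [-0.02947539  0.03720885  0.01643534] [-1.12  0.26  0.46  1.65 -0.12  1.26 -1.05]
-23.847377381412162
turn [ 0.    -0.    -0.003] shift [ 0.49  0.7  11.26]
```

Request:
send_rows:
  series:
    - [[0, 0, 0, 0.5, 0.7, 0, 1], [0, 0, 0, 0.5, 0.7, 2, 1], [0, 0, 0, 0.5, 0.7, 5, 1], [0, 0, 0, 0.5, 0.7, 8, 1], [0, 0, 0, 0.5, 0.7, 10.5, 1], [0, 0, 0, 0.5, 0.7, 11.3, 1], [0, 0, 0, 0.5, 0.7, 11.3, 1], [0, 0, 0, 0.5, 0.7, 11.3, 1]]

```text
t: 21.52
ee_pos: [0.4535, 0.3537, 0.2002]
eef_rot: [2.631, 1.716, 0.001]
contact_force: [0.4, -0.4, -1.9]
width: 0.021
grip_force: 79.2
```

```bash
python3 -c "
from h import *
s=read_state();print(s['ee_pos'],s['t'],s['contact_force']);to([.4531,.352,.126],-23.7)"
```

```text
[0.45348946 0.35374229 0.20024111] 21.5167 [ 0.44064373 -0.42192235 -1.87986949]
turn [ 0.001 -0.001 -0.001] shift [-0.18  0.03  7.42]
```

Request:
send_rows:
  series:
    - [[0, 0, 0, -0.18, 0, 1, 1], [0, 0, 0, -0.18, 0, 2.2, 1], [0, 0, 0, -0.18, 0, 3.4, 1], [0, 0, 0, -0.18, 0, 4.4, 1], [0, 0, 0, -0.18, 0, 5.2, 1], [0, 0, 0, -0.18, 0, 6, 1], [0, 0, 0, -0.18, 0, 6.6, 1], [0, 0, 0, -0.18, 0, 7.0, 1], [0, 0, 0, -0.18, 0, 7.3, 1], [0, 0, 0, -0.18, 0, 7.4, 1], [0, 0, 0, -0.18, 0, 7.4, 1]]

```text
t: 22.43
ee_pos: [0.452, 0.3523, 0.1255]
eef_rot: [-2.631, -1.717, -0.001]
contact_force: [0.2, 0.2, -1.3]
width: 0.021
grip_force: 79.5
```

```bash
python3 -c "
from h import *
s=read_state();print(s['ee_pos'],s['t'],s['contact_force'],psi())"
```

```text
[0.45196076 0.35225319 0.12547104] 22.4333 [ 0.16361226  0.18237421 -1.27162546] -23.726129215479517
```

Request:
send_rows:
  series:
    - [[0, 0, 0, 0, 0, 0.08, 1], [0, 0, 0, 0, 0, 0.08, 2.4], [0, 0, 0, 0, 0, 0.08, 3], [0, 0, 0, 0, 0, 0.08, 4], [0, 0, 0, 0, 0, 0.08, 6], [0, 0, 0, 0, 0, 0.08, 8.5], [0, 0, 0, 0, 0, 0.08, 8.5], [0, 0, 0, 0, 0, 0.08, 8.5], [0, 0, 0, 0, 0, 0.08, 8.5], [0, 0, 0, 0, 0, 0.08, 8.5]]

```text
t: 23.27
ee_pos: [0.4518, 0.3522, 0.1245]
eef_rot: [-2.631, -1.717, -0.0]
contact_force: [-0.5, 0.4, -0.9]
width: 0.0846
grip_force: 0.0
```

Request:
send_rows:
  series:
    - [[0, 0, 0, 0, 0, -1, 8.5], [0, 0, 0, 0, 0, -3, 8.5], [0, 0, 0, 0, 0, -5, 8.5], [0, 0, 0, 0, 0, -8, 8.5], [0, 0, 0, 0, 0, -12, 8.5], [0, 0, 0, 0, 0, -16, 8.5], [0, 0, 0, -2, -6, -18, 8.5], [0, 0, 0, -5, -12, -18, 8.5], [0, 0, 0, -5, -14, -18, 8.5], [0, 0, 0, -5, -14, -18, 8.5], [0, 0, 0, -5, -14, -18, 8.5], [0, 0, 0, -5, -14, -18, 8.5]]

```text
t: 24.27
ee_pos: [0.3023, 0.3632, 0.3057]
eef_rot: [-2.627, -1.721, -0.002]
contact_force: [0.5, -1.8, 0.2]
width: 0.0849
grip_force: 0.0
```

Run:
```python
from h import *
s=read_state();print(s['ee_pos'],s['t'],s['contact_force'],s['width'])
c=cam("top"); W=c["W"]; img=c["img"].astype(int); z=W[...,2]
c2=cam("side"); save("end.png",np.vstack([c["img"][140:320],c2["img"][100:330]]),1.4)
v,u=np.indices(W.shape[:2]); u=u*1.42; v=v*1.42
def box(a,b,e,d): return (u>a)&(u<e)&(v>b)&(v<d)
def rect(m,name):
    m=cv2.morphologyEx(m.astype(np.uint8),cv2.MORPH_OPEN,np.ones((3,3)))
    n,l,st,_=cv2.connectedComponentsWithStats(m); m=l==1+st[1:,4].argmax()
    p=W[m]; print(name,m.sum(),cv2.minAreaRect((p[:,:2]*1000).astype(np.float32)),p.mean(0).round(4))
rect(box(200,300,325,390)&(z>.152)&(z<.162)&(img[...,0]>img[...,2]+15),"handle")
rect(box(560,270,690,390)&(z>.024)&(z<.04),"lid")
for n,b in dict(jar=(330,180,380,230),box=(390,175,475,225),dish=(495,190,550,240)).items(): rect(box(*b)&(z>.008),n)
```

```text
[0.30229917 0.36316089 0.30567249] 24.2667 [ 0.53027973 -1.77385963  0.17002356] 0.08492871121162372
handle 389 ((452.2507019042969, 349.4704895019531), (127.64253234863281, 21.758007049560547), 66.4675521850586) [0.4525 0.3503 0.1566]
lid 2105 ((490.42205810546875, -403.98681640625), (154.50897216796875, 154.32009887695312), 40.18398666381836) [ 0.4897 -0.403   0.0304]
jar 427 ((725.9810791015625, 165.74630737304688), (55.03614807128906, 55.55665588378906), 57.658329010009766) [0.7219 0.1649 0.0723]
box 1339 ((749.7039794921875, 2.8544158935546875), (79.89555358886719, 149.46315002441406), 1.0364307165145874) [0.7481 0.0034 0.0304]
dish 691 ((726.057373046875, -189.15963745117188), (86.65787506103516, 88.05419921875), 0.5458590984344482) [ 0.7257 -0.189   0.0179]
```

View pics/end.png

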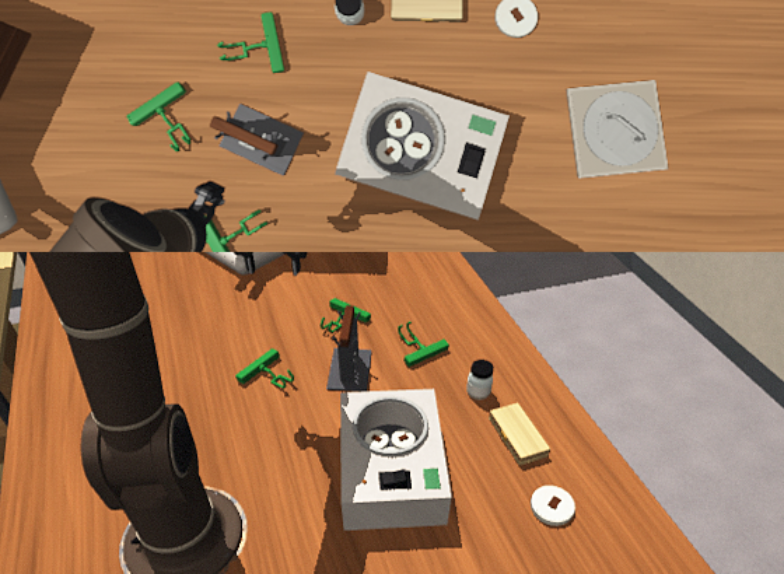

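The picture shows the lid centred on the tile (617,128), the lifter hanging in its stand (245,135), the bath open, and the bystanders unmoved. Handing in.

```bash
python3 -c "
from workcell import sign_off
print(sign_off())"
```

```text
the job is handed in; nothing more can be done
None
```

The job is handed in: the heater is off, the lid sits flat on the tile within about 1 mm of its centre, the lifter hangs back in its stand, and the jar, slide box and dish have not moved; it took about 24 s of the 67 s allowed.

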